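# Fetch the objective from behind the stain bottles

### The arm

A 7-joint arm with a two-finger parallel gripper is mounted at the origin on the work surface. World frame = base frame: x ahead of the robot, y to its left, z up, the work surface at z = 0. Lengths are in mm, angles in rad, forces in N, time in s.
With the tool pointing down it reaches from about 400 to 925 mm from the base axis. Payload 5.6 kg.
Tool frame: the origin (TCP) lies at the centre of the arm's flange, where the gripper is bolted on; the fingertips stand 173 mm ahead of it and the grasp point (between the pads) lies 155 mm ahead of it; z points along the fingers, y is the line along which they close (so a half turn about z gives the same grasp; the last joint's range is limited). The gripper opens to 85 mm and grips with 20 to 120 N. Pads are 22 mm wide; open, the fingers measure 114 mm over their backs; the gripper's body (76 mm by 85 mm) begins 54 mm behind the grasp point. The pads swing forward as they close: fully open they stand 13 mm farther back than shut.
Start: joints at [1.195, 0.468, -0.012, 1.603, 0.006, 1.071, -0.056], TCP at [212.313, -614.349, 404.69] pointing down, gripper open.
Joint ranges: [-2.53, 2.53], [-0.31, 2.02], [-1.57, 1.55], [0.28, 2.44], [-1.29, 4.43], [0.15, 1.84], [-2.92, 2.92]. Speed limits (rad/s): [2.57, 2.57, 3.14, 3.14, 3.14, 3.14, 3.14].

### API

Orientations are given as a unit quaternion [w, x, y, z].
In Python, from plant import bot gives the robot as it stands. The module is installed in compiled form; this text tells all that it offers. Calls block until the motion is done:
- bot.move_to(position, orientation): joint-space move of the TCP to a pose.
- bot.movel(position, speed=150, rot=None, f_stop=None): straight line of the TCP; rot=None keeps the orientation; speed is the mean speed in mm/s. With f_stop (N) it stops when the force on the tool has changed by that much, and returns True; else False.
- bot.goto_joints(angles): joint-space move.
- bot.open_gripper() and bot.grasp(): open the fingers fully, or close them until they stop; the grip force is fixed at half the most.
- bot.wait(seconds).
- bot.solve_ik(position, orientation): joint angles nearest the present ones, or None.
- bot.grab_frame(name): name is "scene" or "top"; returns a dict with "pixels" (384x512x3 uint8, red, green, blue), "range_z" (384x512 float32, mm along the optical axis (not along the pixel's ray), 0 where there is no reading), "fx", "fy", "cx", "cy" (pixels), "R" (3x3) and "t" (3): a world point X has camera coordinates R X + t. Camera axes: x right, y down, z forward; pixel columns grow to the right and rows downward; lengths in mm; the calibration is good to about 2 mm. A picture is of the moment at which its call begins.
A pose or a line that the arm cannot do raises bot.MotionError and nothing moves.
- bot.sign_off(): hands the job in; it is judged then, once.
Trained networks look in a picture, given as the dict that the camera call returned (one of the last four; its "shot" number tells which), for a name from the list of things; names that differ only in an ending like _2 or _b are one class to them, and where a whole thing is asked for, a point or a joint stands for the part that bears it (a point fixed in the world has none). Each returns a list of dicts, best first, with "score" (0 to 1); they miss things now and then, are a little off and sometimes report something else, mostly with a low value. They report only what shows in the picture. A call takes as long as a camera call.
- bot.look_for(picture, target): "position" ([x, y, z] in mm, in world coordinates, good to about 4 mm: the middle of the surface that is visible of it).
- bot.landmark_of(picture, target): "position" ([x, y, z] in mm, in world coordinates, good to about 4 mm: a listed point, or the origin of a listed thing).
Readings, each from a call of its own:
- bot.current_t(): time.
- bot.current_joint_positions(): joint angles.
- bot.current_joint_vel(): joint speeds.
- bot.current_effort(): joint torques, N m.
- bot.current_ee_pos(): TCP position.
- bot.current_orientation(): TCP orientation.
- bot.current_ft_force(): force on the tool from outside, world axes, zero at the start.
- bot.current_ft_torque(): the same for the moment, N m.
- bot.current_grip_width(): finger opening in mm.
- bot.current_finger_force(): force on a finger pad.
Only numpy, scipy, OpenCV 4.12 (cv2) and the standard library are available. Lean on these libraries where they do the work, as an engineer would, in place of code of your own. Each camera call takes 0.05 s, during which the arm holds its last target. There are 200 camera calls.

### The job

The yellow-banded objective behind the stain bottles needs cleaning. First clear all three bottles onto the light blue mat, then move the yellow-banded objective to the middle of the round cork-topped stand, and only then put each bottle back, standing wholly on the disc of its own colour. Keep everything upright, set things down rather than drop them, and leave the blue-banded objective where it is.

Things in the scene. Friction and masses are not known exactly. Their poses are not given: they have to be found in the camera images.
- bottle_red_mid (a point): Amber dropper bottle with red label, red cap and red rubber bulb; upright, round, 40 mm diameter up to 64 mm height, cap 27 mm diameter above, 95 mm tall in all, about 130 g. This point is on its axis half-way up (47.5 mm above its underside); z up. At the start it stands on the red disc.
- bottle_green_mid (a point): Amber dropper bottle with green label, green cap and green rubber bulb; upright, round, 40 mm diameter up to 64 mm height, cap 27 mm diameter above, 95 mm tall in all, about 130 g. This point is on its axis half-way up (47.5 mm above its underside); z up. At the start it stands on the green disc.
- bottle_violet_mid (a point): Amber dropper bottle with violet label, violet cap and violet rubber bulb; upright, round, 40 mm diameter up to 64 mm height, cap 27 mm diameter above, 95 mm tall in all, about 130 g. This point is on its axis half-way up (47.5 mm above its underside); z up. At the start it stands on the violet disc.
- disc_red: Flat round red disc, 68 mm diameter, 4 mm thick, fixed: the home place of the red-capped bottle. Origin at the centre of its underside, z up. The three discs lie in one straight row, 80 mm between neighbours, in any order, on a white fixed board 6 mm thick, so their tops are 10 mm above the bench.
- disc_green: Flat round green disc, 68 mm diameter, 4 mm thick, fixed: the home place of the green-capped bottle. Origin at the centre of its underside, z up. The three discs lie in one straight row, 80 mm between neighbours, in any order, on a white fixed board 6 mm thick, so their tops are 10 mm above the bench.
- disc_violet: Flat round violet disc, 68 mm diameter, 4 mm thick, fixed: the home place of the violet-capped bottle. Origin at the centre of its underside, z up. The three discs lie in one straight row, 80 mm between neighbours, in any order, on a white fixed board 6 mm thick, so their tops are 10 mm above the bench.
- objective_yellow_mid (a point): Microscope objective, steel, with a yellow band and yellow shoulder, standing nose up on the 6 mm white board, about 54 mm behind the row of discs, level with a gap between two bottles, about 80 mm left or right of the other objective. Round, 32 mm diameter up to 34 mm height, tapering to a 17 mm nose, 50 mm tall, about 150 g. This point: on its axis, 25 mm above its underside, z up. The one to fetch.
- objective_blue_mid (a point): Microscope objective, steel, with a blue band and blue shoulder, standing nose up on the 6 mm white board, about 54 mm behind the row of discs, level with a gap between two bottles, about 80 mm left or right of the other objective. Round, 32 mm diameter up to 34 mm height, tapering to a 17 mm nose, 50 mm tall, about 150 g. This point: on its axis, 25 mm above its underside, z up. A bystander, to be left alone.
- mat: Light blue flat mat, fixed, 240 mm along its x by 100 mm along its y, 4 mm thick: the side area, to the left or right of the rack. Origin at the centre of its underside, z up. It holds three bottles in a row along its x.
- stand: Round cleaning stand, fixed: black, 64 mm diameter, with a flat cork top 12 mm above the bench; it stands on the other side of the rack from the mat. Origin at the centre of its underside, z up. (A green slide box, a beaker and petri dishes stand more than 0.78 m ahead of the robot, beyond all the work.)

How it is judged (in metres and radians):
On the way, in this order (a step that is already met when the one before it is completed fails the run):
1. all three bottles stand on the mat, the yellow-banded objective not yet moved (x of bottle_red_mid in the frame of mat between -0.12 and 0.12 m and y of bottle_red_mid in the frame of mat between -0.05 and 0.05 m and z of each of bottle_red_mid, bottle_green_mid, bottle_violet_mid in the frame of mat below 0.057 m and angle between each of bottle_red_mid, bottle_green_mid, bottle_violet_mid's own z axis and vertical below 0.1 rad and linear speed of each of bottle_red, bottle_green, bottle_violet below 0.02 m/s and x of bottle_green_mid in the frame of mat between -0.12 and 0.12 m and y of bottle_green_mid in the frame of mat between -0.05 and 0.05 m and x of bottle_violet_mid in the frame of mat between -0.12 and 0.12 m and y of bottle_violet_mid in the frame of mat between -0.05 and 0.05 m and distance of objective_yellow_mid from where it was at the start of the episode below 0.015 m), for 0.2 s.
2. the yellow-banded objective stands, released, on the cork-topped stand while the bottles are still on the mat (horizontal distance between objective_yellow_mid and stand below 0.015 m and z of objective_yellow_mid in the frame of stand between 0.032 and 0.043 m and angle between each of objective_yellow_mid, bottle_red_mid, bottle_green_mid, bottle_violet_mid's own z axis and vertical below 0.1 rad and linear speed of each of objective_yellow, bottle_red, bottle_green, bottle_violet below 0.02 m/s and contact force between the fingers and objective_yellow below 0.1 N and x of bottle_red_mid in the frame of mat between -0.12 and 0.12 m and y of bottle_red_mid in the frame of mat between -0.05 and 0.05 m and z of each of bottle_red_mid, bottle_green_mid, bottle_violet_mid in the frame of mat below 0.057 m and x of bottle_green_mid in the frame of mat between -0.12 and 0.12 m and y of bottle_green_mid in the frame of mat between -0.05 and 0.05 m and x of bottle_violet_mid in the frame of mat between -0.12 and 0.12 m and y of bottle_violet_mid in the frame of mat between -0.05 and 0.05 m), for 0.2 s.
At the end, for the whole second after the job is handed in: Each bottle stands upright and at rest on the disc of its own colour, its axis within 15 mm of the disc's centre; the yellow-banded objective stands upright and at rest on the stand, within 15 mm of its centre; the blue-banded objective is within 20 mm of where it was (horizontal distance between bottle_red_mid and disc_red below 0.015 m and z of bottle_red_mid in the frame of disc_red below 0.057 m and angle between each of bottle_red_mid, bottle_green_mid, bottle_violet_mid, objective_yellow_mid, objective_blue_mid's own z axis and vertical below 0.1 rad and linear speed of each of bottle_red, bottle_green, bottle_violet, objective_yellow below 0.02 m/s and horizontal distance between bottle_green_mid and disc_green below 0.015 m and z of bottle_green_mid in the frame of disc_green below 0.057 m and horizontal distance between bottle_violet_mid and disc_violet below 0.015 m and z of bottle_violet_mid in the frame of disc_violet below 0.057 m and horizontal distance between objective_yellow_mid and stand below 0.015 m and z of objective_yellow_mid in the frame of stand between 0.032 and 0.043 m and contact force between the fingers and objective_yellow below 0.1 N and distance of objective_blue_mid from where it was at the start of the episode below 0.02 m); the robot touches nothing.
It fails at once if the blue-banded objective is moved more than 20 mm (distance of objective_blue_mid from where it was at the start of the episode above 0.02 m).
It fails at once if a bottle or objective is tipped by more than 0.6 rad (angle between any of bottle_red_mid, bottle_green_mid, bottle_violet_mid, objective_yellow_mid, objective_blue_mid's own z axis and vertical above 0.6 rad).
It fails at once if a bottle or the yellow-banded objective is let go more than about 30 mm above where it could stand ((height (world z) of bottle_red_mid above 0.09 m and contact force between the fingers and bottle_red below 0.01 N) or (height (world z) of bottle_green_mid above 0.09 m and contact force between the fingers and bottle_green below 0.01 N) or (height (world z) of bottle_violet_mid above 0.09 m and contact force between the fingers and bottle_violet below 0.01 N) or (height (world z) of objective_yellow_mid above 0.07 m and contact force between the fingers and objective_yellow below 0.01 N)).
It also fails if it takes over 136 s, if anything falls off the work surface, if the arm or the gripper's body presses on something with over 40 N, if the wrist force passes 120 N, or if a joint passes its speed limit or range.

## Working session

There is one attempt and no reset: what is moved stays moved. The work goes in short steps, each a Python script; the robot and the scene stay as the last script left them, time stands still between calls to the robot, and variables do not carry over. Pictures are saved under pics/ and viewed, at most 14 in all, crops included, and the job is handed in when it is done.

```bash
mkdir -p pics
python3 - <<'E'
from plant import bot
import cv2,numpy as np
print(bot.current_t(),bot.current_orientation(),bot.current_ee_pos(),bot.current_grip_width())
N="bottle_red_mid bottle_green_mid bottle_violet_mid disc_red disc_green disc_violet objective_yellow_mid objective_blue_mid mat stand".split()
for c in("top","scene"):
    f=bot.grab_frame(c);cv2.imwrite(f"pics/{c}0.png",f["pixels"][:,:,::-1])
    print(c,np.round(-f["R"].T@f["t"]))
    for n in N:
        print(n,[(np.round(d["position"]).tolist(),round(d["score"],2)) for d in bot.landmark_of(f,n)[:3]])
E
```

```text
0.0 [-8.60704174e-04  9.86193803e-01  1.65592877e-01 -2.04890205e-04] [ 212.21645368 -614.11911459  403.74401162] 85.49512454373931
top [387.   2. 894.]
bottle_red_mid [([509.0, -72.0, 57.0], 0.57)]
bottle_green_mid [([550.0, 84.0, 57.0], 0.69)]
bottle_violet_mid [([526.0, 8.0, 56.0], 0.87), ([570.0, -47.0, 34.0], 0.42)]
disc_red [([507.0, -72.0, 5.0], 0.7), ([546.0, 85.0, 6.0], 0.54)]
disc_green [([548.0, 86.0, 6.0], 0.54)]
disc_violet [([529.0, 6.0, 2.0], 0.92)]
objective_yellow_mid [([523.0, 311.0, 6.0], 0.56), ([571.0, -46.0, 31.0], 0.5)]
objective_blue_mid [([591.0, 30.0, 29.0], 0.53)]
mat [([490.0, -330.0, -2.0], 0.71)]
stand [([522.0, 308.0, 2.0], 0.85)]
scene [1002. -332.  931.]
bottle_red_mid [([506.0, -75.0, 56.0], 0.81)]
bottle_green_mid [([550.0, 82.0, 60.0], 0.65)]
bottle_violet_mid [([492.0, -328.0, 1.0], 0.64), ([523.0, 5.0, 57.0], 0.57), ([547.0, 82.0, 8.0], 0.5)]
disc_red [([510.0, -73.0, 7.0], 0.89), ([584.0, 29.0, 32.0], 0.72)]
disc_green [([549.0, 85.0, 5.0], 0.67)]
disc_violet [([531.0, 3.0, 1.0], 0.87)]
objective_yellow_mid [([545.0, 86.0, 6.0], 0.72), ([568.0, -51.0, 29.0], 0.7), ([520.0, 309.0, -1.0], 0.67)]
objective_blue_mid [([588.0, 31.0, 34.0], 0.58), ([524.0, 7.0, 56.0], 0.29)]
mat [([492.0, -327.0, 2.0], 0.93), ([566.0, -50.0, 27.0], 0.73)]
stand [([521.0, 310.0, 1.0], 0.78)]
```

View pics/top0.png

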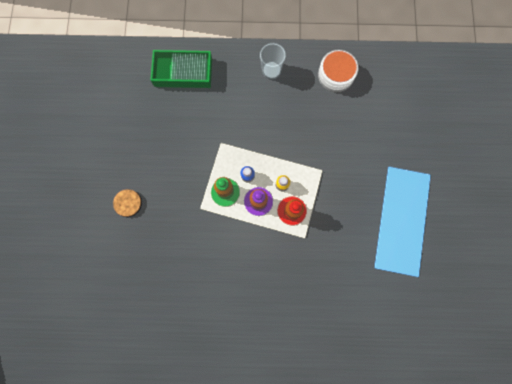

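View pics/scene0.png

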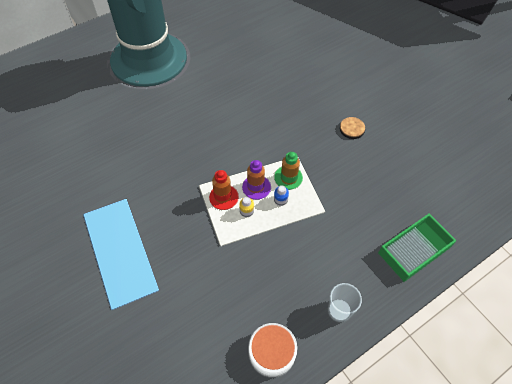

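The top view shows the rack, with bottles from left to right green (225,188), violet (259,200) and red (292,210). The blue objective is at (247,173) and the yellow one at (283,183). The stand is at left (127,203) and the mat at right (403,221). The network hits on these agree once the spurious ones are dropped. I still need the mat angle, so I'll measure that and then move the first bottle.

```bash
cat > h.py <<'E'
from plant import bot
import numpy as np, cv2
D=np.array([.245,.9695]); P=np.array([D[1],-D[0]])      # row direction, behind direction
DISC=dict(red=np.array([509.4,-71.7]),violet=np.array([529,5.8]),green=np.array([548.6,83.3]))
STAND=np.array([521.5,309.5]); YEL=np.array([569.5,-48.5])
def to_world(f,uv,z):
    r=np.array([(uv[0]-f["cx"])/f["fx"],(uv[1]-f["cy"])/f["fy"],1]); C=-f["R"].T@f["t"]; d=f["R"].T@r
    return (C+d*(z-C[2])/d[2])[:2]
def quat(d,xyz):  # pointing down, closing along +-d; the nearer last joint wins
    best=None; j=np.array(bot.current_joint_positions())
    for s in(1,-1):
        a=np.arctan2(s*d[1],s*d[0])+np.pi/2; q=[0,np.cos(a/2),np.sin(a/2),0]
        k=bot.solve_ik(xyz,q)
        if k is not None:
            c=abs(np.array(k)-j).max()
            if best is None or c<best[0]: best=(c,q)
    return best[1]
HI=355
def above(xy,d):
    p=[*xy,HI]; bot.move_to(p,quat(d,p))
def pick(xy,d,gz):
    above(xy,d); bot.movel([*xy,155+gz],speed=200); bot.grasp(); bot.wait(.2)
    w=bot.current_grip_width(); F=bot.current_finger_force()
    bot.movel([*xy,HI],speed=180); print("picked",w,F,"after lift",bot.current_grip_width(),bot.current_t())
def place(xy,d,gz):
    above(xy,d); bot.movel([*xy,155+gz+12],speed=180); bot.wait(.2)
    hit=bot.movel([*xy,155+gz-3],speed=25,f_stop=6); z=bot.current_ee_pos()[2]
    bot.open_gripper(); bot.movel([*xy,HI],speed=200); print("placed",hit,z-155-gz,bot.current_t())
E
cat > mat.py <<'E'
from h import *
f=bot.grab_frame("top"); h=cv2.cvtColor(f["pixels"],cv2.COLOR_RGB2HSV)
m=cv2.inRange(h,(95,100,120),(115,255,255)); cs,_=cv2.findContours(m,0,1); c=max(cs,key=cv2.contourArea)
w=np.array([to_world(f,p,4) for p in c[:,0].astype(float)],np.float32)
r=cv2.minAreaRect(w); b=cv2.boxPoints(r); e=max((b[1]-b[0],b[2]-b[1]),key=np.linalg.norm); e/=np.linalg.norm(e)
if e[0]<0:e=-e
print(r,e)
np.save("mat.npy",np.array([(np.array(r[0])+[491,-328.5])/2,e]))
for n,lo,hi in(("red",(0,120,100),(6,255,255)),("stand",(8,100,100),(20,255,255))):pass
E
python3 mat.py
python3 - <<'E'
from h import *
c,e=np.load("mat.npy"); n=np.array([-e[1],e[0]])
pick(DISC["red"],P,58)
place(c-75*e,n,52)
f=bot.grab_frame("top");cv2.imwrite("pics/top1.png",f["pixels"][:,:,::-1])
print(bot.landmark_of(f,"bottle_red_mid"))
E
```

```text
((490.4712219238281, -327.109375), (100.7905044555664, 239.71421813964844), 79.90279388427734) [ 0.98451173 -0.17531863]
picked 38.366697332517205 60.61408687652147 after lift 38.67878600405468 5.8667
placed True 0.9088796846977232 9.875
[{'position': [417.9, -312.4, 49.4], 'score': 0.73}]
```

Run:
```python
from h import *
c,e=np.load("mat.npy"); n=np.array([-e[1],e[0]])
pick(DISC["violet"],P,58); place(c,n,52)
pick(DISC["green"],P,58); place(c+75*e,n,52)
f=bot.grab_frame("top");cv2.imwrite("pics/top2.png",f["pixels"][:,:,::-1])
for k in "bottle_red_mid bottle_violet_mid bottle_green_mid disc_red disc_violet disc_green objective_yellow_mid objective_blue_mid stand".split():
    print(k,[(np.round(d["position"]).tolist(),round(d["score"],2)) for d in bot.landmark_of(f,k)[:2]])
h=cv2.cvtColor(f["pixels"],cv2.COLOR_RGB2HSV)
for k,lo,hi,z in(("green",(50,100,60),(75,255,255),10),("violet",(130,100,60),(150,255,255),10),("red",(0,180,100),(5,255,255),10),("cork",(8,100,100),(20,255,255),12)):
    m=cv2.morphologyEx(cv2.inRange(h,lo,hi),cv2.MORPH_OPEN,np.ones((3,3)))
    cs,_=cv2.findContours(m,0,1)
    for q in cs:
        if 200<cv2.contourArea(q)<1500:
            M=cv2.moments(q); print(k,cv2.contourArea(q),to_world(f,(M["m10"]/M["m00"],M["m01"]/M["m00"]),z).round(1))
```

```text
picked 38.685668844704324 60.57846795236401 after lift 38.49687374061278 13.7583
placed True 0.9514759037507474 18.025
picked 38.41054096581952 59.90734478666866 after lift 38.38808783212346 22.05
placed True 1.018840419002288 26.6167
bottle_red_mid [([418.0, -313.0, 52.0], 0.81), ([491.0, -328.0, 51.0], 0.35)]
bottle_violet_mid [([491.0, -324.0, 54.0], 0.83), ([528.0, 10.0, 1.0], 0.5)]
bottle_green_mid [([568.0, -340.0, 50.0], 0.92), ([522.0, 308.0, 4.0], 0.53)]
disc_red [([508.0, -70.0, 8.0], 0.62), ([526.0, 8.0, 2.0], 0.2)]
disc_violet [([528.0, 5.0, 3.0], 0.91)]
disc_green [([547.0, 87.0, 7.0], 0.68), ([522.0, 307.0, 0.0], 0.25)]
objective_yellow_mid [([490.0, -327.0, 51.0], 0.73), ([570.0, -48.0, 31.0], 0.53)]
objective_blue_mid [([588.0, 30.0, 32.0], 0.55)]
stand [([419.0, -316.0, 50.0], 0.73), ([523.0, 311.0, 4.0], 0.72)]
green 559.0 [546.3  82.9]
green 1202.5 [848.3 217.4]
violet 575.0 [526.6   5.5]
red 536.5 [506.3 -71.7]
cork 548.5 [516.3 307.4]
cork 733.0 [ 867.1 -187.4]
```

View pics/top2.png

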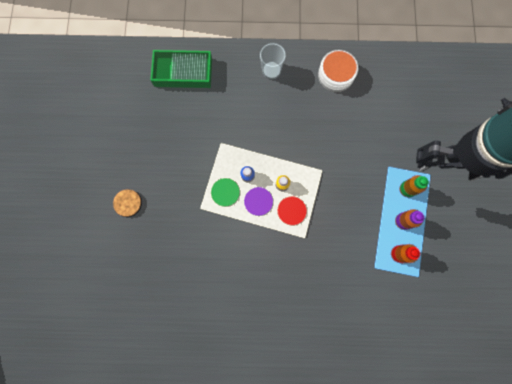

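All three bottles stand upright on the mat, at pixels (404,254), (409,220) and (413,187), and the discs are clear. Next I'll move the yellow objective.

```bash
sed -i 's/509.4,/508.3,/;s/\[529,/[527.9,/;s/548.6,/547.5,/;s/521.5,309.5/519.5,308.5/' h.py
python3 - <<'E'
from h import *
pick(YEL,P,29); place(STAND,P,35)
for c in("top","scene"):
    f=bot.grab_frame(c)
    for k in("objective_yellow_mid","objective_blue_mid"):
        print(k,[(np.round(d["position"]).tolist(),round(d["score"],2)) for d in bot.landmark_of(f,k)[:2]])
    if c=="top": a=f["pixels"][140:250,80:340]; 
    else: b=f["pixels"][90:240,190:450]
cv2.imwrite("pics/c3.png",cv2.resize(np.vstack([a,b]),None,fx=2.2,fy=2.2)[:,:,::-1])
E
```

```text
picked 30.382564110381207 59.55957385653164 after lift 30.600375054977246 31.1
placed True 0.7652393320443309 35.6917
objective_yellow_mid [([520.0, 308.0, 36.0], 0.67)]
objective_blue_mid [([588.0, 30.0, 31.0], 0.48)]
objective_yellow_mid [([518.0, 304.0, 38.0], 0.63)]
objective_blue_mid [([586.0, 33.0, 32.0], 0.66), ([546.0, 83.0, 6.0], 0.17)]
```

View pics/c3.png

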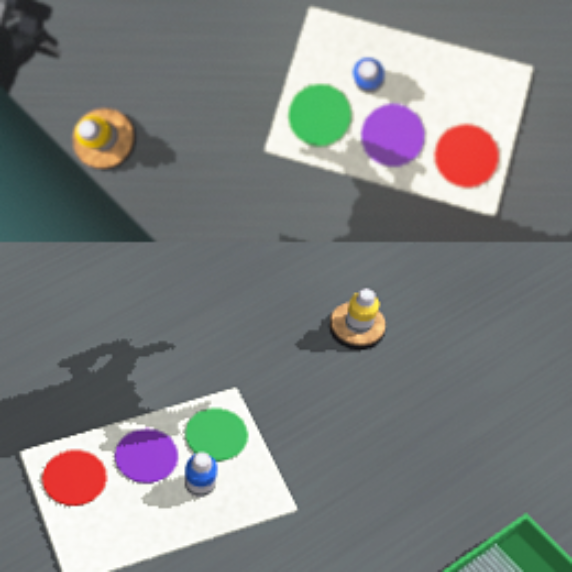

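The yellow objective stands upright near the middle of the cork top. In the scene crop its base is at about (360,322) and the cork centre at (358,324). The blue objective hasn't moved. Now the bottles go back, green first.

Run:
```python
from h import *
c,e=np.load("mat.npy"); n=np.array([-e[1],e[0]])
for k,s in(("green",75),("violet",0),("red",-75)):
    pick(c+s*e,n,52); place(DISC[k],P,58)
bot.movel([500,-250,400],speed=250)
f=bot.grab_frame("top");a=f["pixels"][140:250,80:340]
for k in "bottle_red_mid bottle_violet_mid bottle_green_mid objective_yellow_mid objective_blue_mid stand".split():
    print(k,[(np.round(d["position"]).tolist(),round(d["score"],2)) for d in bot.landmark_of(f,k)[:2]])
f=bot.grab_frame("scene"); b=f["pixels"][90:240,190:450]
cv2.imwrite("pics/c4.png",cv2.resize(np.vstack([a,b]),None,fx=2.2,fy=2.2)[:,:,::-1])
```

```text
picked 38.46563378485113 60.77192837779876 after lift 38.49896261956297 40.8667
placed True 1.0800531337857535 45.3667
picked 38.550987575785435 60.68210905221349 after lift 38.620312206338994 49.4583
placed True 1.0253980485436216 53.6583
picked 38.39138940840109 60.693239487327446 after lift 38.53663428134175 57.5083
placed True 0.9481527579969509 61.4583
bottle_red_mid [([587.0, 30.0, 28.0], 0.66), ([510.0, -72.0, 56.0], 0.59)]
bottle_violet_mid [([528.0, 8.0, 56.0], 0.7), ([520.0, 311.0, 37.0], 0.19)]
bottle_green_mid [([549.0, 85.0, 57.0], 0.53)]
objective_yellow_mid [([519.0, 312.0, 36.0], 0.79), ([528.0, 10.0, 3.0], 0.29)]
objective_blue_mid [([586.0, 30.0, 30.0], 0.7)]
stand [([522.0, 308.0, 5.0], 0.96)]
```

View pics/c4.png

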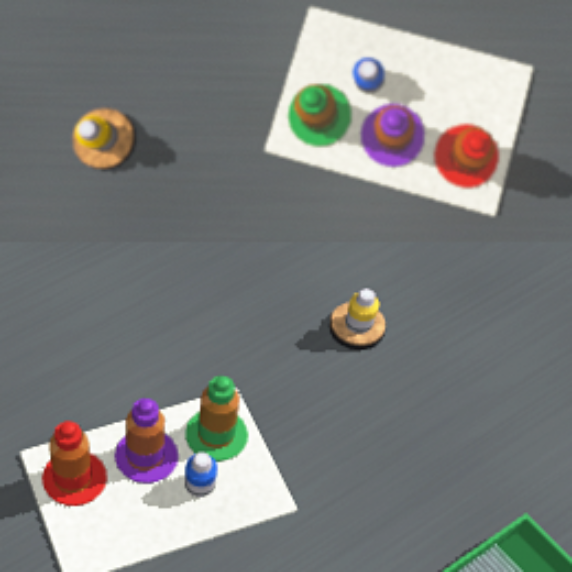

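Every bottle stands upright in the middle of its own disc: red (72,470), violet (146,450) and green (218,430). The yellow objective is on the cork at (362,315), and the blue one is untouched at (201,475).

```bash
python3 -c "
from plant import bot
bot.wait(.5);print(bot.sign_off())"
```

```text
the job is handed in; nothing more can be done
None
```

The job is handed in: the last pictures showed all three bottles upright on their own discs, the yellow-banded objective on the cork stand and the blue-banded one where it was, at about 62 s of the 136 s allowed; the sign-off returned no verdict.

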